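# Seat, park and lock the vial carousel of a sample changer

## Robot

A 6-joint arm with a two-finger parallel gripper is mounted at the origin on a cart in front of the work surface, level with it; the furniture and walls round the work are solid. World frame = base frame: x ahead of the robot, y to its left, z up, the work surface at z = 0. Lengths are in m, angles in rad, forces in N, time in s.
With the tool pointing down it reaches from about 0.25 to 0.8 m from the base axis. Payload 3.9 kg.
Tool frame: the origin (TCP) lies on the centre line of the jaws, within the pads' length; the fingertips stand env.tips_ahead ahead of it and the grasp point (between the pads) lies 11 mm behind it (env.tips_ahead is the distance from the TCP to the fingertips, in m); z points along the fingers, y is the line along which they close (so a half turn about z gives the same grasp; the last joint's range is limited). The gripper opens to 85 mm and grips with 20 to 120 N. Pads are 22 mm wide; open, the fingers measure 114 mm over their backs; the gripper's body (76 mm by 85 mm) begins 54 mm behind the grasp point. The pads swing forward as they close: fully open they stand 13 mm farther back than shut.
Start: joints at [-1.13, 0.26, -0.138, 1.173, 0, 1.571], TCP at [0.224, -0.475, 0.239] pointing down, gripper open.
Joint ranges: [-2.78, 2.78], [-0.83, 1.72], [-1.28, 1.37], [-1.9, 2.12], [-1.57, 1.48], [-3.14, 3.14]. Speed limits (rad/s): [2.57, 2.57, 3.14, 3.14, 3.14, 3.14].

## Interface

Orientations are given as a rotation vector (axis times angle).
In Python, from workcell import env gives the robot as it stands.
- The arm moves only by the shell command python3 shift.py 'ROWS' [FORCE]. ROWS is 1 to 5 rows, parted by semicolons, with the numbers parted by spaces; each row has 7 numbers: a rotation vector rx, ry, rz in units of 0.25 rad, then dx, dy, dz in units of 50 mm, then the finger opening in m; each row is the pose to reach, as a shift and turn from the pose commanded when the command began, along the tool's axes at that moment; what a row does not reach only later rows make up. A row lasts 1/10 s, in which the tool goes at most 0.05 m and 0.15 rad, less where a joint would pass 70% of its speed; a pose out of reach is approached as far as the arm can. The fingers move at their own pace and stop on an object; FORCE is the grip in N (left out, the last holds). Time passes only in rows, so rows that do not move let the fingers close. It prints the time, the measured TCP pose, the force, the opening and the grip force at its end. Input that does not fit is refused with a message, and nothing moves.
- env.sense(): the state, without advancing time (a new reading comes with each control period).
- env.get_image(name): name is "scene" or "top" or "wrist"; returns a dict with "image" (420x560x3 uint8, red, green, blue), "z_map" (420x560 float32, m along the optical axis (not along the pixel's ray), 0 where there is no reading), "mtx" (3x3 intrinsics, pixels), "D" ([k1, k2, p1, p2, k3] as OpenCV has them; the pictures are not rectified), "R" (3x3) and "t" (3): a world point X has camera coordinates R X + t. Camera axes: x right, y down, z forward; pixel columns grow to the right and rows downward; lengths in m; the calibration is good to about 2 mm. A picture is of the moment at which its call begins.
- env.sign_off(): hands the job in; it is judged then, once.
The state is a dict: "t": time; "joint_positions": joint angles; "qvel": joint speeds; "joint_torque": joint torques, N m; "tcp_pos": TCP position; "tool_rot": TCP orientation; "wrist_force": force on the tool from outside, world axes, zero at the start; "wrist_torque": the same for the moment, N m; "grip_width": finger opening in m; "grip_force": force on a finger pad.
Only numpy, scipy, OpenCV 4.12 (cv2) and the standard library are available. Lean on these libraries where they do the work, as an engineer would, in place of code of your own. Each camera call takes 0.05 s, during which the arm holds its last target. There are 200 camera calls.

## Task

The vial carousel has been put on the sample changer but still rides too high, on the drive tongue hidden under it. With the locking lever still out, turn the carousel by feel (its black bar handle is meant for that) until it drops over the tongue, press it fully home past its spring catch, and turn it so that the notch with the red dot faces the red mark by the lever; then swing the red lever in until its nose is fully in the notch. Leave the bottles standing where they are.

Things in the scene. Friction and masses are not known exactly. Their poses are not given: they have to be found in the camera images.
- changer: Fixed white and grey sample changer, 206 x 262 mm, deck 52 mm above the bench. Origin on the bench under the carousel's axis; x to its back, y to its left, z up. The lever side is at -y; a low sampling tower, up to 109 mm above the bench, stands 120 mm from the axis at +x +y.
- hub_top (a point): Fixed point on the carousel's axis, 67 mm up, at the top of the hidden steel drive tongue, a bar across the axis at an unknown, unreported angle. The carousel's slot (parallel to its handle) drops over it within about 4 degrees, either way round. About 0.5 N m holds the tongue; once engaged it turns with the carousel. Pressing much over 15 N while turning may drag it along unengaged.
- carousel: Loose white disc, 150 mm across, 12 mm thick, about 0.4 kg; 11 vials (tops 38 mm above its origin) 56 mm from its axis. Origin on its axis under its hub, z up: 67 mm above the bench while riding on the tongue, about 65 when the slot has dropped on to the spring catch, 60 fully home. Passing the catch takes 5 to 10 N down. V notch in its rim at -y, 26 mm wide, with a red dot.
- carousel_handle (a point): centre of the top face of the black bar handle, 97 mm above the carousel's origin; the bar runs along x, 74 long, 16 wide, 26 mm tall, on a thin neck; the 34 mm wide column under it begins 31 mm below this point
- carousel_notch (a point): point in the middle of the carousel's notch, 70 mm from the axis, level with the disc's top face
- lock_mark (a point): fixed point at the red mark on the changer's lever side, where the middle of the notch belongs: 70 mm from the axis towards the changer's -y, 86 mm above the bench
- lever_pivot (a point): fixed point on the vertical hinge axis of the locking lever, at the height of the knob's top (changer frame: x 45, y -89, z 135.5 mm)
- lever_knob (a point): centre of the top of the upright black knob at the lever's end: 18 mm in diameter, its lower end 45 mm below this point on the red arm, 88 mm from the hinge
- lever_arm (a joint): locking lever: 0 = swung fully out, 0.60 rad = nose fully in at its stop. It grows as the knob swings towards the carousel (clockwise from above) and stays where it is left (friction 0.1 N m). Fully in, the arm points along the changer's -x from its hinge. If the notch is not in line, the nose meets the rim at about 0.39.
- bottle_orange: loose white reagent bottle with orange cap, 66 mm across, 126 mm tall, bystander; origin under its centre
- bottle_blue: loose white reagent bottle with blue cap, 68 mm across, 121 mm tall, bystander; origin under its centre
- dropper: loose dropper bottle with orange nozzle, 27 mm across, 84 mm tall, bystander; origin under its centre

How it is judged:
On the way:
1. the carousel is fully home over the drive tongue and past its catch, the lever still out of the notch (z of carousel in the frame of changer below 0.062 m and horizontal distance between carousel and changer below 0.004 m and angle between carousel's own z axis and vertical below 0.04 rad and value of joint lever_arm below 0.4 rad), for 0.2 s.
At the end, for the whole second after the job is handed in: Carousel at rest, level and fully home (within 2 mm of its lowest height), the middle of its notch within 6 mm of the red mark, and the locking lever swung in to at least 0.54 of its 0.60 rad (z of carousel in the frame of changer below 0.062 m and horizontal distance between carousel and changer below 0.004 m and angle between carousel's own z axis and vertical below 0.04 rad and horizontal distance between carousel_notch and lock_mark below 0.006 m and value of joint lever_arm above 0.54 rad and linear speed of carousel below 0.01 m/s and angular speed of carousel below 0.05 rad/s); the robot touches nothing.
It fails at once if a bottle is pushed more than 30 mm or knocked over (distance of any of bottle_orange, bottle_blue, dropper from where it was at the start of the episode above 0.03 m or angle between any of bottle_orange, bottle_blue, dropper's own z axis and vertical above 0.5 rad).
It fails at once if the carousel is tipped more than 20 degrees (angle between carousel's own z axis and vertical above 0.35 rad).
It also fails if it takes over 59 s, if anything falls off the work surface, if the arm or the gripper's body presses on something with over 40 N, if the wrist force passes 120 N, or if a joint passes its speed limit or range.

## Working session

There is one attempt and no reset: what is moved stays moved. The work goes in short steps, Python scripts to look and compute and a shell command to move; the robot and the scene stay as the last step left them, time stands still between calls to the robot, and variables do not carry over. Pictures are saved under pics/ and viewed, at most 10 in all, crops included, and the job is handed in when it is done.

```bash
ls; mkdir -p pics; python3 - <<'E'
from workcell import env
import cv2
s=env.sense();print({k:s[k] for k in('t','tcp_pos','tool_rot','wrist_force','grip_width')},env.tips_ahead)
import pickle
for n in('scene','top'):
    d=env.get_image(n);pickle.dump(d,open(f'pics/{n}0.pkl','wb'));cv2.imwrite(f'pics/{n}0.png',d['image'][:,:,::-1])
    print(n,d['R'],d['t'],d['mtx'])
E
```

```text
pics
shift.py
workcell.py
{'t': 0.0, 'tcp_pos': array([ 0.22372616, -0.47421878,  0.23845628]), 'tool_rot': array([-3.06373370e+00, -6.86439968e-01,  6.54083019e-04]), 'wrist_force': array([ 0.42652738, -0.7215973 , -0.5129222 ]), 'grip_width': 0.08536883423928876} 0.008
scene [[-0.85421242 -0.51954024 -0.01997719]
 [-0.28400877  0.49845345 -0.81907458]
 [ 0.4354999  -0.69398999 -0.57333911]] [0.54003549 0.26461002 0.98080503] [[392.38765297   0.         273.2804051 ]
 [  0.         392.38765297 209.54560863]
 [  0.           0.           1.        ]]
top [[-0.01873936 -0.9998217   0.00232676]
 [-0.9883746   0.01817353 -0.15094823]
 [ 0.15087903 -0.00512838 -0.98853893]] [0.04464316 0.60244507 1.56978341] [[521.57843583   0.         280.8499706 ]
 [  0.         521.57843583 214.59283326]
 [  0.           0.           1.        ]]
```
View pics/top0.png

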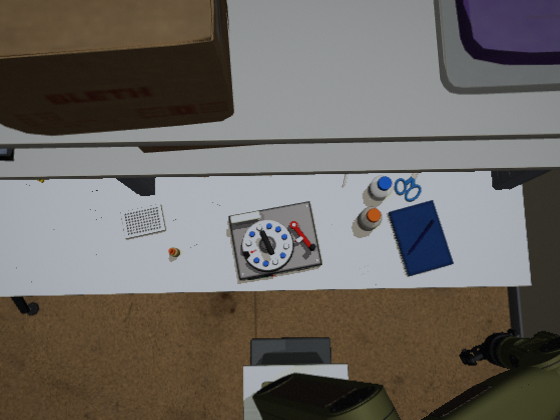

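View pics/scene0.png

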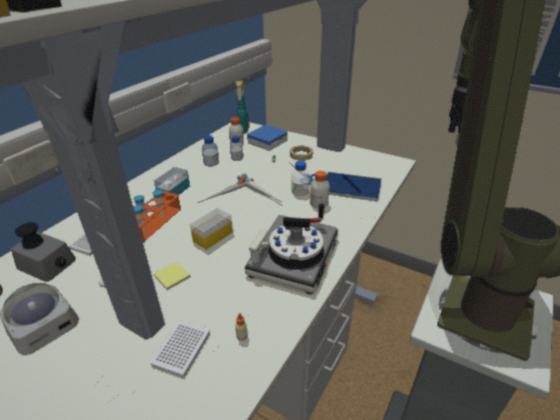

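The top view shows the carousel near (268,244), the red lever near (302,236), orange and blue bottles near (370,218)/(381,187), and the dropper at (174,253). I'll enlarge the carousel area.

```bash
cat > h.py <<'E'
import numpy as np,cv2,pickle
from scipy.spatial.transform import Rotation as Ro
def atz(d,u,v,z):
    p=cv2.undistortPoints(np.array([[[u,v]]],float),d['mtx'],np.array(d['D'],float))[0,0]
    r=d['R'].T@np.array([p[0],p[1],1]);c=-d['R'].T@d['t'];return c+r*(z-c[2])/r[2]
def cloud(d):
    z=d['z_map'];h,w=z.shape;uv=np.stack(np.meshgrid(np.arange(w),np.arange(h)),-1).reshape(-1,1,2).astype(float)
    p=cv2.undistortPoints(uv,d['mtx'],np.array(d['D'],float))[:,0]
    c=np.c_[p,np.ones(len(p))]*z.reshape(-1,1)
    return ((c-d['t'])@d['R']).reshape(h,w,3)
def proj(d,X): return cv2.projectPoints(np.array(X,float).reshape(-1,1,3),cv2.Rodrigues(d['R'])[0],d['t'],d['mtx'],np.array(d['D'],float))[0][:,0]
E
python3 - <<'E'
from h import *
d=pickle.load(open('pics/top0.pkl','rb'))
cv2.imwrite('pics/c1.png',cv2.resize(d['image'][194:288,220:340,::-1],None,fx=6,fy=6,interpolation=cv2.INTER_CUBIC))
P=cloud(d)
for u,v in [(268,244),(266,236),(270,250),(250,160),(250,120),(300,225),(280,235),(235,250)]: print(u,v,P[v,u].round(3))
E
```

```text
268 244 [0.501 0.072 0.164]
266 236 [0.524 0.078 0.162]
270 250 [0.484 0.067 0.163]
250 160 [0.6   0.091 0.727]
250 120 [0.605 0.079 0.929]
300 225 [ 0.569 -0.025  0.051]
280 235 [0.534 0.037 0.092]
235 250 [0.495 0.175 0.055]
```

View pics/c1.png

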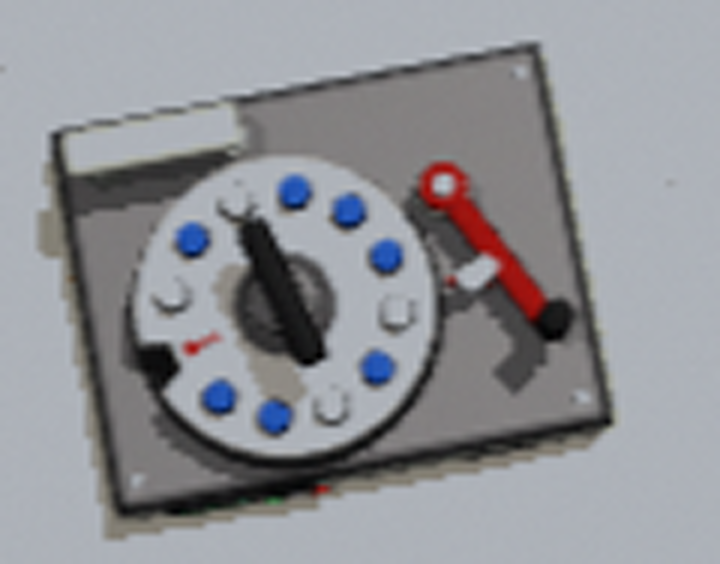

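The enlarged crop shows the handle bar from (255,228) to (313,358), the notch at the disc's left near (160,365), and the lever from its pivot at (442,184) to its knob at (555,318). The base's lower edge runs from (120,510) to (610,420).

```bash
python3 - <<'E'
from h import *
d=pickle.load(open('pics/top0.pkl','rb'))
a=lambda u,v,z:atz(d,220+(u+.5)/6-.5,194+(v+.5)/6-.5,z)
e1,e2=a(255,224,.164),a(314,362,.164);print('handle',(e1+e2)/2,np.degrees(np.arctan2(*(e1-e2)[1::-1])),np.linalg.norm(e1-e2))
n=a(158,366,.079);c=(e1+e2)/2;print('notch',n,np.degrees(np.arctan2(*(n-c)[1::-1])),np.linalg.norm((n-c)[:2]))
pv=a(443,184,.10);kn=a(557,312,.1355);print('pivot~',pv,'knob',kn)
q=[a(120,510,.052),a(610,420,.052),a(538,46,.052),a(55,130,.052)]
for i in range(4):
    v=q[i]-q[i-1];print(q[i].round(4),np.linalg.norm(v).round(3),np.degrees(np.arctan2(v[1],v[0])).round(1))
P=cloud(d);m=(P[...,2]>.158)&(P[...,2]<.17)&(abs(P[...,0]-.5)<.06)&(abs(P[...,1]-.07)<.06)
X=P[m][:,:2];print(len(X),X.mean(0),cv2.minAreaRect(X.astype(np.float32)*1000))
from workcell import env
s=env.sense();R=Ro.from_rotvec(s['tool_rot']).as_matrix();print(R.round(3))
t=np.array([c[0],c[1],.239]);print('tool shift',R.T@(t-s['tcp_pos']))
E
```

```text
handle [0.50590659 0.074997   0.164     ] 22.20314944938887 0.07144311028982962
notch [0.47881203 0.14055473 0.079     ] 112.45497186837903 0.07093611169115736
pivot~ [ 0.56504795 -0.0032071   0.1       ] knob [ 0.49698333 -0.05580546  0.1355    ]
[0.4086 0.162  0.052 ] 0.197 -170.6
[ 0.4493 -0.0865  0.052 ] 0.252 -80.7
[ 0.6424 -0.0552  0.052 ] 0.196 9.2
[0.6031 0.1941 0.052 ] 0.252 99.0
131 [0.50717544 0.07762246] ((506.60516357421875, 77.29316711425781), (72.70559692382812, 15.878520011901855), 24.166959762573242)
[[ 0.904  0.427 -0.001]
 [ 0.427 -0.904  0.002]
 [-0.    -0.002 -1.   ]]
tool shift [ 4.89527820e-01 -3.76392139e-01  2.07606801e-04]
```

The manual's scale: shifts go in units of 50 mm and turns go in units of 0.25 rad. Converting my numbers, 0.24 m is 4.8, -0.19 m is -3.8.

```bash
for i in 1; do python3 shift.py '0 0 0 4.8 -3.8 0 0.085;0 0 0 4.8 -3.8 0 0.085;0 0 0 4.8 -3.8 0 0.085;0 0 0 4.8 -3.8 0 0.085;0 0 0 4.8 -3.8 0 0.085' 30; done
python3 shift.py '0 0 0 5 -3.72 -0.4 0.085;0 0 0 5 -3.72 -0.4 0.085;0 0 0 5 -3.72 -0.4 0.085;0 0 0 5 -3.72 -0.4 0.085;0 0 0 5 -3.72 -0.4 0.085'
python3 - <<'E'
from workcell import env
s=env.sense();print(s['t'],s['tcp_pos'],s['joint_positions'],s['wrist_force'])
E
```

```text
t: 0.6
tcp_pos: [0.3352, -0.2489, 0.239]
tool_rot: [-3.066, -0.685, 0.0]
wrist_force: [1.0, -0.3, 0.1]
grip_width: 0.0846
grip_force: 0.0
t: 1.1
tcp_pos: [0.4529, -0.0287, 0.2553]
tool_rot: [3.065, 0.687, -0.0]
wrist_force: [0.4, -1.1, 0.1]
grip_width: 0.085
grip_force: 0.0
1.1 [ 0.45285099 -0.02870349  0.25526176] [-6.31413305e-02  1.31278093e-01 -2.62145101e-01  1.17760021e+00
 -2.29427193e-04  2.63737707e+00] [ 0.39053334 -1.11287087  0.07894943]
```

In the tool's units: 0.093 m is 1.86, -0.072 m is -1.44, 0.03 rad is 0.12.

```bash
python3 shift.py '0 0 0.12 1.86 -1.44 0 0.085;0 0 0.12 1.86 -1.44 0 0.085;0 0 0.12 1.86 -1.44 0 0.085;0 0 0.12 1.86 -1.44 0 0.085'
python3 - <<'E'
from workcell import env
from h import *
s=env.sense();print(s['t'],s['tcp_pos'],s['tool_rot'],s['joint_positions'])
R=Ro.from_rotvec(s['tool_rot']).as_matrix();print('yaw',np.degrees(np.arctan2(R[1,0],R[0,0])))
d=env.get_image('wrist');pickle.dump(d,open('pics/w1.pkl','wb'));cv2.imwrite('pics/w1.png',d['image'][:,:,::-1])
P=cloud(d);m=(P[...,2]>.157)&(P[...,2]<.171)&(abs(P[...,0]-.5)<.08)&(abs(P[...,1]-.07)<.08)
X=P[m][:,:2];print(len(X),X.mean(0),P[m][:,2].mean(),cv2.minAreaRect(X.astype(np.float32)*1000))
E
```

```text
t: 1.5
tcp_pos: [0.5066, 0.0761, 0.2545]
tool_rot: [-3.074, -0.647, 0.001]
wrist_force: [0.9, -0.6, 0.1]
grip_width: 0.0846
grip_force: 0.0
1.5 [0.5066105  0.07608436 0.25454023] [-3.07415879e+00 -6.46633270e-01  1.31495350e-03] [ 1.49000390e-01  2.32750066e-01 -1.35217761e-01  1.20367367e+00
  1.12604989e-04  2.87594821e+00]
yaw 23.7574037675379
1850 [0.51216213 0.07951952] 0.1638727547651622 ((510.08880615234375, 78.67243957519531), (72.98916625976562, 15.818829536437988), 23.541683197021484)
```

View pics/w1.png

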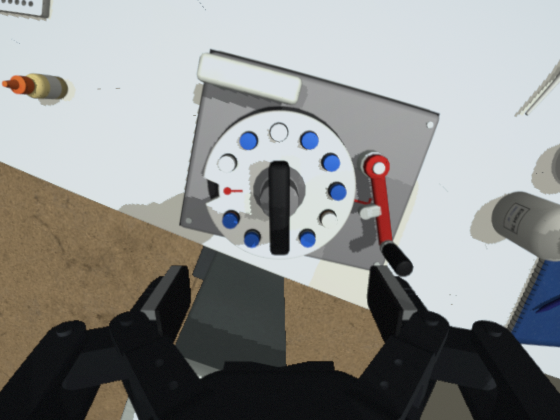

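The wrist view shows the bar at x≈279, y 160–254, lined up between the fingers; the lever (376,168)–(398,260) is swung out, and the notch is at (212,190).

In the tool's units: 0.09 m is 1.8, -0.001 m is -0.02.

```bash
python3 shift.py '0 0 0 0.06 -0.02 1 0.05;0 0 0 0.06 -0.02 1.8 0.05;0 0 0 0.06 -0.02 2.14 0.05;0 0 0 0.06 -0.02 2.14 0.05'
python3 shift.py '0 0 0 0 0 0 0.0;0 0 0 0 0 0 0;0 0 0 0 0 0 0;0 0 0 0 0 0 0;0 0 0 0 0 0 0' 40
```

```text
t: 1.95
tcp_pos: [0.5046, 0.0739, 0.1455]
tool_rot: [3.076, 0.637, -0.012]
wrist_force: [0.1, -1.8, 0.5]
grip_width: 0.0504
grip_force: 0.0
t: 2.45
tcp_pos: [0.5094, 0.0763, 0.1499]
tool_rot: [3.075, 0.641, 0.005]
wrist_force: [-0.4, 1.1, 6.2]
grip_width: 0.0152
grip_force: 45.2
```

```bash
cat > st.py <<'E'
from workcell import env
from h import *
s=env.sense();R=Ro.from_rotvec(s['tool_rot']).as_matrix()
print('t%.2f'%s['t'],'pos',s['tcp_pos'].round(4),'yaw %.1f'%np.degrees(np.arctan2(R[1,0],R[0,0])),'tilt',R[:2,2].round(3),'F',s['wrist_force'].round(1),'T',s['wrist_torque'].round(2),'g',s['grip_width'].round(4),s['grip_force'].round(0),'q6 %.2f'%s['joint_positions'][5])
E
python3 st.py
python3 shift.py '0 0 -0.16 0 0 0 0;0 0 -0.32 0 0 0 0;0 0 -0.48 0 0 0 0;0 0 -0.64 0 0 0 0;0 0 -0.8 0 0 0 0'>/dev/null; python3 st.py
python3 shift.py '0 0 -0.2 0 0 0 0;0 0 -0.4 0 0 0 0;0 0 -0.6 0 0 0 0;0 0 -0.8 0 0 0 0;0 0 -1 0 0 0 0'>/dev/null; python3 st.py
```

```text
Traceback (most recent call last):
  File "st.py", line 4, in <module>
    print('t%.2f'%s['t'],'pos',s['tcp_pos'].round(4),'yaw %.1f'%np.degrees(np.arctan2(R[1,0],R[0,0])),'tilt',R[:2,2].round(3),'F',s['wrist_force'].round(1),'T',s['wrist_torque'].round(2),'g',s['grip_width'].round(4),s['grip_force'].round(0),'q6 %.2f'%s['joint_positions'][5])
                                                                                                                                                                                               ^^^^^^^^^^^^^^^^^^^^^
AttributeError: 'float' object has no attribute 'round'
Traceback (most recent call last):
  File "st.py", line 4, in <module>
    print('t%.2f'%s['t'],'pos',s['tcp_pos'].round(4),'yaw %.1f'%np.degrees(np.arctan2(R[1,0],R[0,0])),'tilt',R[:2,2].round(3),'F',s['wrist_force'].round(1),'T',s['wrist_torque'].round(2),'g',s['grip_width'].round(4),s['grip_force'].round(0),'q6 %.2f'%s['joint_positions'][5])
                                                                                                                                                                                               ^^^^^^^^^^^^^^^^^^^^^
AttributeError: 'float' object has no attribute 'round'
Traceback (most recent call last):
  File "st.py", line 4, in <module>
    print('t%.2f'%s['t'],'pos',s['tcp_pos'].round(4),'yaw %.1f'%np.degrees(np.arctan2(R[1,0],R[0,0])),'tilt',R[:2,2].round(3),'F',s['wrist_force'].round(1),'T',s['wrist_torque'].round(2),'g',s['grip_width'].round(4),s['grip_force'].round(0),'q6 %.2f'%s['joint_positions'][5])
                                                                                                                                                                                               ^^^^^^^^^^^^^^^^^^^^^
AttributeError: 'float' object has no attribute 'round'
```

```bash
sed -i "s/s\['grip_width'\].round(4),s\['grip_force'\].round(0)/'%.4f %.0f'%(s['grip_width'],s['grip_force'])/" st.py
python3 st.py
python3 shift.py '0 0 -0.2 0 0 0 0;0 0 -0.4 0 0 0 0;0 0 -0.6 0 0 0 0;0 0 -0.8 0 0 0 0;0 0 -1 0 0 0 0'>/dev/null; python3 st.py
```

```text
t3.45 pos [0.5095 0.0758 0.1499] yaw 49.4 tilt [ 0.003 -0.001] F [-0.3 -1.5  5.2] T [-0.33  0.03 -0.18] g 0.0152 45 q6 2.43
t3.95 pos [0.51   0.0759 0.1499] yaw 63.7 tilt [ 0.004 -0.001] F [ 0.7 -0.2  4.5] T [-0.25 -0.18 -0.11] g 0.0153 45 q6 2.18
```

```bash

python3 shift.py '0 0 -0.2 0 0 0.02 0;0 0 -0.4 0 0 0.02 0;0 0 -0.6 0 0 0.02 0;0 0 -0.8 0 0 0.02 0;0 0 -1 0 0 0.02 0'>/dev/null; python3 st.py
python3 shift.py '0 0 -0.2 0 0 0 0;0 0 -0.4 0 0 0 0;0 0 -0.6 0 0 0 0;0 0 -0.8 0 0 0 0;0 0 -1 0 0 0 0'>/dev/null; python3 st.py
```

```text
t4.45 pos [0.5108 0.0764 0.1498] yaw 78.1 tilt [0.006 0.   ] F [-0.4  0.5  9.4] T [ 0.07 -0.06 -0.23] g 0.0151 46 q6 1.93
t4.95 pos [0.5109 0.0767 0.1498] yaw 92.4 tilt [0.006 0.001] F [ 0.3 -0.1  9.2] T [ 0.2  -0.08 -0.19] g 0.0150 46 q6 1.68
```

```bash

python3 shift.py '0 0 -0.2 0 0 0 0;0 0 -0.4 0 0 0 0;0 0 -0.6 0 0 0 0;0 0 -0.8 0 0 0 0;0 0 -1 0 0 0 0'>/dev/null; python3 st.py
python3 shift.py '0 0 -0.2 0 0 0 0;0 0 -0.4 0 0 0 0;0 0 -0.6 0 0 0 0;0 0 -0.8 0 0 0 0;0 0 -1 0 0 0 0'>/dev/null; python3 st.py
python3 shift.py '0 0 -0.2 0 0 0 0;0 0 -0.4 0 0 0 0;0 0 -0.6 0 0 0 0;0 0 -0.8 0 0 0 0;0 0 -1 0 0 0 0'>/dev/null; python3 st.py
```

```text
t5.45 pos [0.511  0.0769 0.1498] yaw 106.7 tilt [0.006 0.002] F [0.5 0.5 8.3] T [ 0.34 -0.08 -0.18] g 0.0150 45 q6 1.43
t5.95 pos [0.5091 0.0764 0.1478] yaw 121.1 tilt [0.002 0.   ] F [ 1.9  0.2 -2.3] T [ 0.19 -0.88 -0.02] g 0.0151 44 q6 1.18
t6.45 pos [0.5104 0.0766 0.1477] yaw 135.3 tilt [0.004 0.001] F [ 2.9  1.5 -5.2] T [ 0.37 -1.01 -0.51] g 0.0154 44 q6 0.93
```

Dropped 2 mm and the torque jumped to 0.5 N m, so the slot is on the tongue. Now press it home.

```bash

python3 shift.py '0 0 0 0 0 0.04 0;0 0 0 0 0 0.08 0;0 0 0 0 0 0.08 0'>/dev/null; python3 st.py
python3 shift.py '0 0 0 0 0 0.02 0;0 0 0 0 0 0.04 0;0 0 0 0 0 0.04 0'>/dev/null; python3 st.py
```

```text
t6.75 pos [0.5105 0.0768 0.1455] yaw 135.2 tilt [0.005 0.002] F [0.2 1.5 8.5] T [ 0.43 -0.18 -0.46] g 0.0150 45 q6 0.93
t7.05 pos [0.5104 0.0769 0.1435] yaw 135.2 tilt [0.005 0.002] F [1.4 1.2 8.4] T [ 0.33 -0.3  -0.5 ] g 0.0151 45 q6 0.93
```

```bash

python3 shift.py '0 0 0 0 0 0.02 0;0 0 0 0 0 0.04 0;0 0 0 0 0 0.04 0'>/dev/null; python3 st.py
python3 shift.py '0 0 0 0 0 0.02 0;0 0 0 0 0 0.04 0;0 0 0 0 0 0.04 0'>/dev/null; python3 st.py
```

```text
t7.35 pos [0.5107 0.0766 0.1428] yaw 135.1 tilt [0.006 0.001] F [-2.5  0.  16.3] T [ 0.29  0.42 -0.47] g 0.0152 47 q6 0.93
t7.65 pos [0.5109 0.0766 0.1427] yaw 135.1 tilt [0.008 0.001] F [-5.2 -1.5 29.1] T [ 0.14  1.32 -0.49] g 0.0151 48 q6 0.93
```

```bash

python3 shift.py '0 0 0 0 0 -0.06 0;0 0 -0.2 0 0 -0.07 0;0 0 -0.44 0 0 -0.07 0;0 0 -0.68 0 0 -0.07 0;0 0 -0.92 0 0 -0.07 0'>/dev/null; python3 st.py
python3 shift.py '0 0 -0.28 0 0 0 0;0 0 -0.56 0 0 0 0;0 0 -0.84 0 0 0 0;0 0 -1.12 0 0 0 0;0 0 -1.4 0 0 0 0'>/dev/null; python3 st.py
python3 shift.py '0 0 -0.28 0 0 0 0;0 0 -0.56 0 0 0 0;0 0 -0.84 0 0 0 0;0 0 -1.12 0 0 0 0;0 0 -1.4 0 0 0 0'>/dev/null; python3 st.py
python3 - <<'E'
from h import *
from workcell import env
d=env.get_image('top');pickle.dump(d,open('pics/top1.pkl','wb'));cv2.imwrite('pics/c2.png',cv2.resize(d['image'][194:288,220:340,::-1],None,fx=6,fy=6,interpolation=cv2.INTER_CUBIC))
E
```

```text
t8.15 pos [0.5107 0.0769 0.1429] yaw 148.5 tilt [0.005 0.002] F [2.3 1.8 8.1] T [ 0.52 -0.26 -0.54] g 0.0150 45 q6 0.70
t8.65 pos [0.5108 0.0772 0.1429] yaw 168.6 tilt [0.006 0.003] F [1.2 2.2 8.2] T [ 0.73 -0.13 -0.52] g 0.0150 45 q6 0.35
t9.15 pos [0.5107 0.0776 0.1429] yaw -171.4 tilt [0.005 0.003] F [1.1 2.8 8.4] T [ 0.93 -0.08 -0.49] g 0.0149 45 q6 -0.00
```

View pics/c2.png

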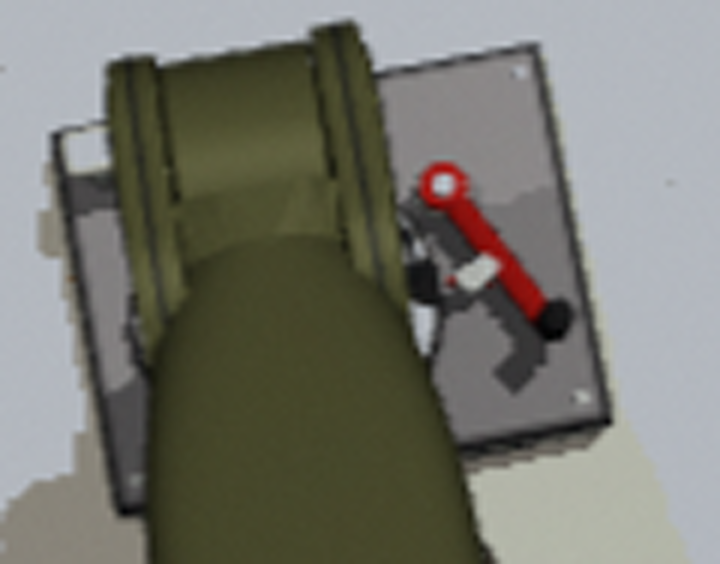

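The arm hides the carousel, but the black notch shows at (425,278) beside the red mark (450,282). I'll let go, rise and look with the wrist camera.

```bash

python3 shift.py '0 0 0 0 0 0 0.05;0 0 0 0 0 0 0.05;0 0 0 0 0 0 0.05;0 0 0 0 0 -0.4 0.05;0 0 0 0 0 -1 0.05'>/dev/null; python3 st.py
python3 shift.py '0 0 0 0 0 -1 0.05;0 0 0 0 0 -1.4 0.05;0 0 0 0 0 -1.4 0.05'>/dev/null; python3 st.py
python3 - <<'E'
from h import *
from workcell import env
d=env.get_image('wrist');pickle.dump(d,open('pics/w2.pkl','wb'));cv2.imwrite('pics/w2.png',d['image'][:,:,::-1])
P=cloud(d);m=(P[...,2]>.150)&(P[...,2]<.164)&(abs(P[...,0]-.51)<.06)&(abs(P[...,1]-.075)<.06)
X=P[m][:,:2];print(len(X),X.mean(0),P[m][:,2].mean(),cv2.minAreaRect(X.astype(np.float32)*1000))
E
```

```text
t9.70 pos [0.506  0.0757 0.1891] yaw -171.5 tilt [-0.006 -0.001] F [ 0.5  0.4 -0.1] T [ 0.02 -0.08  0.  ] g 0.0502 0 q6 -0.00
t10.00 pos [0.5102 0.0763 0.2641] yaw -171.5 tilt [0.006 0.001] F [ 0.2  0.4 -0.4] T [-0.01 -0.01 -0.03] g 0.0500 0 q6 -0.00
1616 [0.50692416 0.07754846] 0.1568035461927499 ((509.173828125, 78.1285400390625), (72.68901824951172, 15.414976119995117), 8.134839057922363)
```

View pics/w2.png

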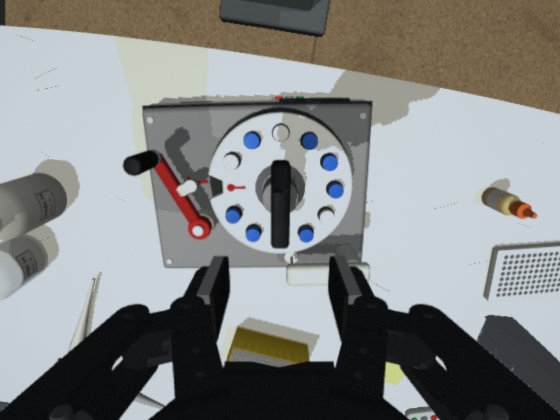

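The wrist view shows the carousel lower, its notch near (217,187) with the dot at (231,187). The red mark at about (204,181) sits a little higher. I'll measure the angle.

```bash
python3 - <<'E'
from h import *
for f in('w2','top0'):
    d=pickle.load(open(f'pics/{f}.pkl','rb'));P=cloud(d)
    m=(P[...,2]>.040)&(P[...,2]<.06)&(abs(P[...,0]-.52)<.16)&(abs(P[...,1]-.065)<.17)
    m=cv2.morphologyEx(m.astype(np.uint8),cv2.MORPH_OPEN,np.ones((3,3),np.uint8))>0
    X=P[m][:,:2];print(f,cv2.minAreaRect(X.astype(np.float32)*1000))
    Q=X-X.mean(0)
    hsv=cv2.cvtColor(d['image'],cv2.COLOR_RGB2HSV)
    r=((hsv[...,0]<8)|(hsv[...,0]>172))&(hsv[...,1]>130)&(hsv[...,2]>60)
    n,l,st,ce=cv2.connectedComponentsWithStats(r.astype(np.uint8))
    for i in range(1,n):
        if st[i,4]>2 and abs(P[l==i].mean(0)[0]-.5)<.2 and abs(P[l==i].mean(0)[1]-.05)<.2: print(ce[i].round(1),st[i],P[l==i].mean(0).round(4))
d=pickle.load(open('pics/w2.pkl','rb'))
cv2.imwrite('pics/c3.png',cv2.resize(d['image'][140:250,110:260,::-1],None,fx=5,fy=5,interpolation=cv2.INTER_CUBIC))
E
```

```text
w2 ((527.405029296875, 56.62196350097656), (195.54217529296875, 251.26611328125), 9.802813529968262)
[278.1  97.6] [275  97   7   3  15] [0.4204 0.0628 0.0262]
[181.6 200.2] [154 159  57  80 988] [ 0.5384 -0.0219  0.0864]
[187.5 177.5] [187 177   2   2   4] [ 0.5213 -0.0262  0.0532]
[202.4 181.6] [199 181   8   3  17] [ 0.5235 -0.0089  0.0536]
[232.9 187.2] [228 185  17   6  39] [0.516  0.0301 0.0869]
top0 ((525.1965942382812, 54.73712921142578), (200.92247009277344, 254.02041625976562), 9.838160514831543)
[300.  233.1] [290 221  21  26 137] [ 0.5386 -0.0223  0.0968]
[251.5 251.5] [251 251   2   2   4] [0.4867 0.1231 0.0917]
```

View pics/c3.png

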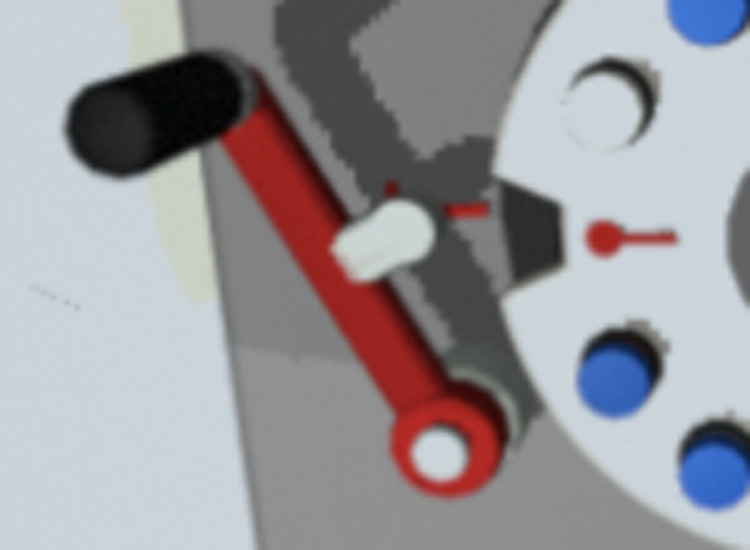

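```bash
python3 - <<'E'
from h import *
for f in('w1','w2','top0'):
    d=pickle.load(open(f'pics/{f}.pkl','rb'));P=cloud(d)
    m=(P[...,2]>.128)&(P[...,2]<.145)&(abs(P[...,0]-.50)<.035)&(abs(P[...,1]+.06)<.035)
    X=P[m];print(f,len(X),X.mean(0).round(4) if len(X) else '', cv2.minEnclosingCircle(X[:,:2].astype(np.float32)*1000) if len(X) else '')
d=pickle.load(open('pics/w2.pkl','rb'))
print('knob',atz(d,110+107/5,140+130/5,.1355),'pivot ring',atz(d,110+447/5,140+445/5,.095))
from workcell import env
s=env.sense();R=Ro.from_rotvec(s['tool_rot']).as_matrix();print(R.round(3),s['tcp_pos'])
E
```

```text
w1 313 [ 0.4985 -0.0521  0.1345] ((497.6632080078125, -53.718223571777344), 9.132200241088867)
w2 351 [ 0.4965 -0.0527  0.1347] ((496.9850158691406, -54.01019287109375), 8.770237922668457)
top0 31 [ 0.4949 -0.0543  0.1352] ((495.6797180175781, -54.68111801147461), 8.94969367980957)
knob [ 0.49698749 -0.05383283  0.1355    ] pivot ring [0.56398435 0.00064415 0.095     ]
[[-0.989 -0.148  0.003]
 [-0.148  0.989  0.   ]
 [-0.003 -0.    -1.   ]] [0.50906171 0.07615039 0.26197405]
```

```bash

python3 shift.py '0 0 -1 0.62 -2.54 0 0.055;0 0 -1 0.62 -2.54 0 0.055;0 0 -1 0.62 -2.54 0 0.055;0 0 -1 0.62 -2.54 0 0.055;0 0 -1 0.62 -2.54 0.6 0.055' 20 >/dev/null; python3 st.py
```

```text
t10.55 pos [ 0.4982 -0.0551  0.232 ] yaw -157.3 tilt [ 0.005 -0.   ] F [ 1.1 -0.4  0.2] T [ 0.   -0.06  0.01] g 0.0551 0 q6 -0.51
```

```bash

python3 shift.py '0 0 0 0 0 0.8 0.055;0 0 0 0 0 1.6 0.055;0 0 0 0 0 2.32 0.055;0 0 0 0 0 2.32 0.055' >/dev/null; python3 st.py
python3 shift.py '0 0 0 0 0 0 0;0 0 0 0 0 0 0;0 0 0 0 0 0 0;0 0 0 0 0 0 0' 20 >/dev/null; python3 st.py
```

```text
t10.95 pos [ 0.4906 -0.0528  0.1091] yaw -157.1 tilt [-0.013  0.002] F [-1.5 -0.1 -0.3] T [-0.04  0.09 -0.03] g 0.0552 0 q6 -0.51
t11.35 pos [ 0.4982 -0.0541  0.1167] yaw -157.1 tilt [ 0.004 -0.   ] F [ 0.2 -0.2  3.8] T [ 0.04 -0.02  0.  ] g 0.0175 22 q6 -0.51
```

```bash

python3 shift.py '0 0 0 0.06 0.16 0 0;0 0 0 0.08 0.3 0 0;0 0 0 0.1 0.44 0 0;0 0 0 0.09 0.6 0 0;0 0 0 0.08 0.72 0 0' >/dev/null; python3 st.py
python3 shift.py '0 0 0 -0.02 0.06 0 0;0 0 0 -0.03 0.12 0 0;0 0 0 -0.04 0.14 0 0;0 0 0 -0.04 0.14 0 0' >/dev/null; python3 st.py
```

```text
t11.85 pos [ 0.4802 -0.0226  0.1165] yaw -157.2 tilt [ 0.004 -0.002] F [ 1.  -2.9  8. ] T [-0.71 -0.3  -0.1 ] g 0.0174 22 q6 -0.44
t12.25 pos [ 0.479  -0.0184  0.1166] yaw -157.2 tilt [ 0.003 -0.009] F [  1.2 -12.4   7.6] T [-2.2  -0.16 -0.16] g 0.0170 23 q6 -0.43
```

```bash

python3 shift.py '0 0 0 0 0.04 0 0;0 0 0 0 0.08 0 0;0 0 0 0 0.08 0 0' >/dev/null; python3 st.py
python3 shift.py '0 0 0 0 -0.08 0 0;0 0 0 0 -0.12 0 0;0 0 0 0 -0.12 0 0.03;0 0 0 0 -0.12 0 0.03;0 0 0 0 -0.12 0 0.03' >/dev/null; python3 st.py
python3 shift.py '0 0 0 0 0 -0.6 0.04;0 0 0 0 0 -1.6 0.05;0 0 0 0 0 -2.6 0.05;0 0 0 0 0 -3 0.05;0 0 0 0 0 -3 0.05' >/dev/null; python3 st.py
python3 - <<'E'
from h import *
from workcell import env
d=env.get_image('wrist');pickle.dump(d,open('pics/w3.pkl','wb'));cv2.imwrite('pics/w3.png',d['image'][:,:,::-1])
P=cloud(d)
m=(P[...,2]>.128)&(P[...,2]<.145)&(abs(P[...,0]-.48)<.035)&(abs(P[...,1]+.02)<.035)
X=P[m];print(len(X),cv2.minEnclosingCircle(X[:,:2].astype(np.float32)*1000))
m=(P[...,2]>.150)&(P[...,2]<.164)&(abs(P[...,0]-.51)<.06)&(abs(P[...,1]-.075)<.06)
X=P[m];print(len(X),X.mean(0),cv2.minAreaRect(X[:,:2].astype(np.float32)*1000))
E
```

```text
t12.55 pos [ 0.4789 -0.0181  0.1166] yaw -157.3 tilt [ 0.006 -0.017] F [  3.9 -21.9   5.2] T [-4.09 -0.71 -0.12] g 0.0167 24 q6 -0.42
t13.05 pos [ 0.4776 -0.0165  0.1144] yaw -157.1 tilt [-0.002  0.001] F [ 0.5 -1.   0.2] T [ 0.01 -0.   -0.02] g 0.0299 0 q6 -0.43
t13.55 pos [ 0.4806 -0.0167  0.2681] yaw -157.1 tilt [0.006 0.   ] F [-1.2 -1.1 -0.8] T [ 0.02 -0.03  0.01] g 0.0497 0 q6 -0.43
311 ((481.80145263671875, -16.984973907470703), 8.893832206726074)
682 [0.49003576 0.07374161 0.15615907] ((493.9237976074219, 75.1391372680664), (41.36929702758789, 15.130078315734863), 6.827667713165283)
```

View pics/w3.png

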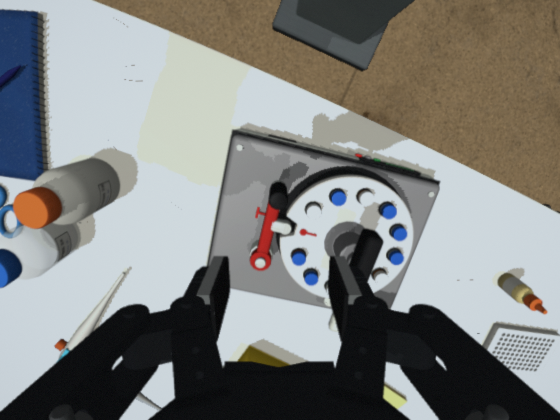

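The wrist view shows the lever parallel to the base edge, with its nose (285,228) in the notch pointing at the dot (303,232). Both bottles and the dropper are standing.

```bash
python3 - <<'E'
from h import *
from workcell import env
d=pickle.load(open('pics/w3.pkl','rb'));P=cloud(d)
hsv=cv2.cvtColor(d['image'],cv2.COLOR_RGB2HSV)
r=((hsv[...,0]<8)|(hsv[...,0]>172))&(hsv[...,1]>130)&(hsv[...,2]>60);r[:,:298]=0;r[:,325:]=0;r[:225]=0;r[240:]=0
p=P[r].mean(0);a=np.degrees(np.arctan2(p[1]-.0781,p[0]-.5092))+90;print(p,a)
if abs(a-9.4)<3: print(env.sign_off())
E
```

```text
[0.51597535 0.02904556 0.08725979] 7.863884673482673
the job is handed in; nothing more can be done
None
```

I handed the job in at about 13.6 s of the 59 s allowed. By my measurements the carousel is fully home and the lever is in at its stop. The notch is about 1.5° (2 mm) off the red mark, inside the 6 mm limit, and the bottles stood where they were in the last picture; the hand-in itself gave no verdict.

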